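# Tip the sample cassette down and shut the tester's guard

## Task

Just by pushing with the fingertips, without grasping or lifting anything, tip the blue sample cassette that stands on end in the white specimen tray: push it over along the tray, towards the end that has room for it, so that it lies flat on a broad face on the tray's floor. Only then push the clear guard, which stands open on the tray's near edge, over the tray until it is fully shut. Leave everything else on the bench as it stands.

Things in the scene. Friction and masses are not known exactly. Their poses are not given: they have to be found in the camera images.
- tray: White open specimen tray, fixed to the bench, left or right, turned by up to 0.3 rad. Outside 131 mm (its x) by 306 mm (its y), walls 8 mm, inside 115 by 290 mm; floor 12 mm and rim 60 mm above the bench. Origin: centre of its underside, on the bench. Its x axis points away from the robot, across the tray; its y axis runs along its length.
- cassette: Blue box 70 wide (its x), 36 thick (y), 100 mm long (z), green window on both broad faces (across y), 150-310 g. Origin: its centre. At the start it stands on end on the tray floor, top 112 mm above the bench, broad faces looking along the tray (its y within 0.15 rad of the tray's), up to 75 mm either side of the tray's middle. Pushed near the top it tips, not slides; past 0.35 rad of lean it falls over.
- guard (a joint): Hinge angle of the clear guard, rad: 0 = shut (level over the tray), 1.57 = upright, 1.75 to 2.05 at the start (leaning back towards the robot), stop at 2.15. Stiff hinge: it stays where it is left, so it must be pushed all the way, 2 to 3 N at the free edge; push it from the robot's side near the free edge, at last pressing down on it from above.
- guard_hinge (a point): Middle of the guard's hinge line, which runs along the tray's y over its near long rim, 61 mm above the bench, 65.5 mm from the tray's middle. The guard, a framed clear plate 131 mm from hinge to free edge, 296 mm along the hinge, 8 mm thick, turns about this line. Shut, it covers the tray, its top face (the robot-side face when open) 69 mm above the bench.
- guard_edge (a point): Middle of the guard's free edge (red strip), half-way through its thickness, 131 mm from the hinge line; up and towards the robot at the start, over the far rim when shut.
- balance: White laboratory balance, fixed, 200 by 170 mm, 65 mm high with its round steel pan; on the other side of the bench from the tray. Origin: centre of its underside. Not part of the job.
- weight: Brass weight, 32 mm wide, 50 mm high, on the balance's pan. Origin: centre of its underside. Leave alone.
- orange_cone: Orange empty yarn cone, 60 mm wide, 120 mm high, standing beyond the tray. Origin: centre of its underside. Leave alone.
- white_cone: White empty yarn cone, 60 mm wide, 120 mm high. Origin: centre of its underside. Leave alone.
- jar: Jar with a green cap, 60 mm wide, 85 mm high, before the balance. Origin: centre of its underside. Leave alone.
- brush: Black hand brush lying at the left, 200 mm long (its x), 42 mm wide. Origin: middle of its length, on the bench. Leave alone.
- beaker: White ceramic cup, 70 mm wide, 85 mm high, behind the balance. Origin: centre of its underside. Leave alone.
- grey_cassette: Grey cassette already lying flat on the bench at the right, 70 by 100 mm, 36 mm high. Origin: centre of its underside. Leave alone.

How it is judged:
On the way, in this order (a step that is already met when the one before it is completed fails the run):
1. the cassette has been tipped over and lies flat on a broad face on the tray floor, the guard still open (angle between cassette's own z axis and vertical between 1.45 and 1.69 rad and (angle between cassette's own y axis and vertical below 0.12 rad or angle between cassette's own y axis and vertical above 3.02 rad) and z of cassette in the frame of tray below 0.036 m and x of cassette in the frame of tray between -0.06 and 0.06 m and y of cassette in the frame of tray between -0.145 and 0.145 m and linear speed of cassette below 0.03 m/s and value of joint guard above 1.3 rad), for 0.2 s.
2. the guard is fully shut over it (value of joint guard below 0.05 rad), for 0.2 s.
At the end, for the whole second after the job is handed in: The cassette lies at rest (under 0.03 m/s), flat within 0.12 rad on a broad face, on the tray's floor between its walls, and the guard is within 0.05 rad of fully shut (angle between cassette's own z axis and vertical between 1.45 and 1.69 rad and (angle between cassette's own y axis and vertical below 0.12 rad or angle between cassette's own y axis and vertical above 3.02 rad) and z of cassette in the frame of tray below 0.036 m and x of cassette in the frame of tray between -0.06 and 0.06 m and y of cassette in the frame of tray between -0.145 and 0.145 m and linear speed of cassette below 0.03 m/s and value of joint guard below 0.05 rad); the robot touches nothing.
It fails at once if the cassette is lifted (its centre more than 80 mm above the bench) (height (world z) of cassette above 0.08 m).
It fails at once if the guard is moved below 1.3 rad before the cassette has been tipped (value of joint guard below 1.3 rad and angle between cassette's own z axis and vertical below 1.3 rad).
It fails at once if a thing that should be left alone is moved by more than 15 mm (distance of any of weight, orange_cone, white_cone, jar, brush, beaker, grey_cassette from where it was at the start of the episode above 0.015 m).
It also fails if it takes over 51 s, if anything falls off the work surface, if the arm or the gripper's body presses on something with over 40 N, if the wrist force passes 120 N, or if a joint passes its speed limit or range.

## Robot

A 6-joint arm with a two-finger parallel gripper is mounted at the origin on the work surface. World frame = base frame: x ahead of the robot, y to its left, z up, the work surface at z = 0. Lengths are in m, angles in rad, forces in N, time in s.
With the tool pointing down it reaches from about 0.35 to 0.8 m from the base axis. Payload 7.3 kg.
Tool frame: the origin (TCP) lies at the centre of the arm's flange, where the gripper is bolted on; the fingertips stand 173 mm ahead of it and the grasp point (between the pads) lies 155 mm ahead of it; z points along the fingers, y is the line along which they close (so a half turn about z gives the same grasp; the last joint's range is limited). The gripper opens to 85 mm and grips with 20 to 120 N. Pads are 22 mm wide; open, the fingers measure 114 mm over their backs; the gripper's body (76 mm by 85 mm) begins 54 mm behind the grasp point. The pads swing forward as they close: fully open they stand 13 mm farther back than shut.
Start: joints at [-1.458, 0.342, 1.524, -0, 1.275, -0.146], TCP at [0.134, -0.508, 0.405] pointing down, gripper open.
Joint ranges: [-2.53, 2.53], [-0.77, 2.02], [0.04, 2.7], [-1, 4.14], [0.28, 2.66], [-3.11, 3.11]. Speed limits (rad/s): [2.57, 2.57, 3.14, 3.14, 3.14, 3.14].

## Interface

Orientations are given as a unit quaternion [w, x, y, z].
In Python, from station import arm gives the robot as it stands.
- The arm moves only by the shell command python3 -m creep 'ROWS'. ROWS is JSON, a list of rows, each an object with "slide": the shift along the tool's x, y, z in m, a list of three; "dr": the turn, a rotation vector about the tool's x, y, z in rad, a list of three; "claw": the closure, from 0 (fully open) to 1 (shut). In form: [{"slide": [x, y, z], "dr": [wx, wy, wz], "claw": claw}, ...]. A call has 1 to 12 rows; each row is the pose to reach, as a shift and turn from the pose commanded when the call began, along the tool's axes at that moment; what a row does not reach only later rows make up. A row lasts 1/10 s, in which the tool goes at most 50 mm and 8.59 degrees, less where a joint would pass 70% of its speed; a pose out of reach is approached as far as the arm can. A call with a gripper value outside its range is refused whole. The fingers move at their own pace and stop on an object; the grip force is fixed at half the most. Time passes only in rows, so rows that repeat a pose let the fingers close. It gives the time, the measured TCP pose, the force, the opening and the grip force at its end, in the units of the state.
- arm.sense(): the state, without advancing time (a new reading comes with each control period).
- arm.snapshot(name): name is "scene" or "top"; returns (picture, depth): 400x640x3 uint8, blue, green, red; 400x640 float32, m along the optical axis (not along the pixel's ray), 0 where there is no reading.
- arm.camera_info(name): a dict with "K" (3x3 intrinsics, pixels), "extrinsics" (4x4, takes a point from world to camera coordinates). Camera axes: x right, y up, looking along -z (the intrinsics and any distortion apply to the point x, -y, -z); pixel columns grow to the right and rows downward; lengths in m; the calibration is good to about 2 mm. A picture is of the moment at which its call begins. camera_info takes no time and is no camera call.
- arm.finish_job(): hands the job in; it is judged then, once.
The state is a dict: "time_s": time; "qpos": joint angles; "joint_velocities": joint speeds; "tau": joint torques, N m; "tool_pos": TCP position; "ee_rot": TCP orientation; "ft_force": force on the tool from outside, world axes, zero at the start; "ft_torque": the same for the moment, N m; "finger_gap": opening from 0.0 (shut) to 1.0 (fully open); "finger_force": force on a finger pad.
Only numpy, scipy, OpenCV 4.12 (cv2) and the standard library are available. Lean on these libraries where they do the work, as an engineer would, in place of code of your own. Each camera call takes 0.05 s, during which the arm holds its last target. There are 200 camera calls.

## Working session

There is one attempt and no reset: what is moved stays moved. The work goes in short steps, Python scripts to look and compute and a shell command to move; the robot and the scene stay as the last step left them, time stands still between calls to the robot, and variables do not carry over. Pictures are saved under pics/ and viewed, at most 10 in all, crops included, and the job is handed in when it is done.

```bash
mkdir -p pics; ls
cat > h.py <<'E'
import numpy as np, cv2
from station import arm
def cam(n):
    c=arm.camera_info(n); return np.array(c["K"]),np.array(c["extrinsics"])
def pts(n,depth):
    K,E=cam(n); v,u=np.indices(depth.shape)
    d=depth
    P=np.stack([(u-K[0,2])/K[0,0]*d,-(v-K[1,2])/K[1,1]*d,-d],-1)
    R,t=E[:3,:3],E[:3,3]
    return (P-t)@R
def proj(n,p):
    K,E=cam(n); c=np.asarray(p)@E[:3,:3].T+E[:3,3]; c=c*[1,-1,-1]; q=c@K.T; return q[...,:2]/q[...,2:]
E
python3 - <<'E'
from h import *
for n in("scene","top"):
    p,d=arm.snapshot(n); np.savez(f"/tmp/{n}0.npz",p=p,d=d); cv2.imwrite(f"pics/{n}0.png",p)
    c=arm.camera_info(n); print({k:(np.round(v,3).tolist() if k in("K","extrinsics") else v) for k,v in c.items()})
print(arm.sense())
E
```

```text
pics
{'K': [[377.086, 0.0, 320.676], [0.0, 377.086, 195.801], [0.0, 0.0, 1.0]], 'extrinsics': [[-0.857, 0.515, -0.016, 0.494], [-0.323, -0.512, 0.796, 0.137], [0.401, 0.687, 0.605, -1.311], [0.0, 0.0, 0.0, 1.0]]}
{'K': [[470.428, 0.0, 316.946], [0.0, 470.428, 195.513], [0.0, 0.0, 1.0]], 'extrinsics': [[-0.019, -1.0, -0.019, 0.033], [0.994, -0.02, 0.103, -0.582], [-0.104, -0.017, 0.994, -1.267], [0.0, 0.0, 0.0, 1.0]]}
{'time_s': 0.1, 'qpos': array([-1.45801217e+00,  3.42655298e-01,  1.52491377e+00, -1.27346054e-05,
        1.27539450e+00, -1.45986572e-01]), 'joint_velocities': array([-0.00143412,  0.00046318, -0.00190476, -0.0002014 ,  0.00012747,
        0.000978  ]), 'tau': array([ 2.32326776e-03, -4.34444940e+01, -2.46491414e+01, -1.95768571e-04,
        4.64800629e-03,  4.88522716e-06]), 'tool_pos': array([ 0.13435687, -0.50739576,  0.40409682]), 'ee_rot': array([-6.85465386e-04,  9.91640912e-01,  1.29026478e-01,  5.28952843e-06]), 'ft_force': array([ 0.60533505,  0.16204486, -0.36238831]), 'ft_torque': array([0.03583882, 0.01003105, 0.03224703]), 'finger_force': 0.0, 'finger_gap': 1.0023757606638506}
```

View pics/scene0.png

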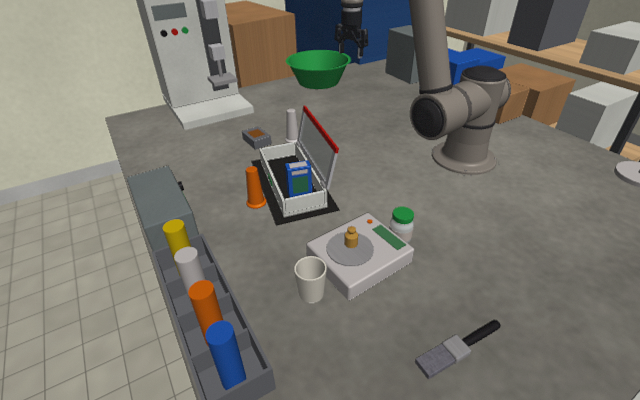

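View pics/top0.png

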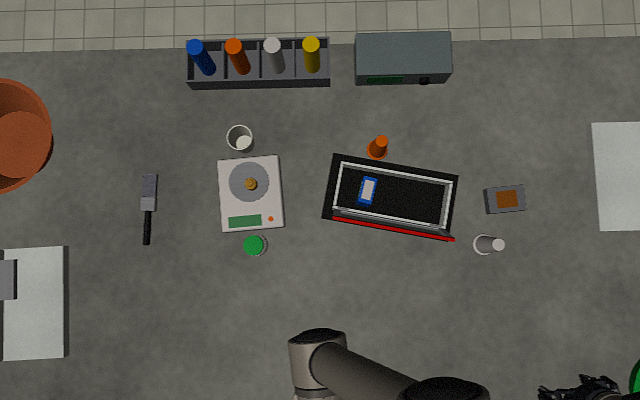

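The tray lies right of centre. The cassette stands near its left end, at about (368,190) in the top view, so the room is to the right (world -y). The red guard edge runs from (333,217) to (455,240). Next I'll measure these.

Run:
```python
from h import *
z=np.load("/tmp/top0.npz"); p,d=z["p"],z["d"]; P=pts("top",d)
hsv=cv2.cvtColor(p,cv2.COLOR_BGR2HSV); v,u=np.indices(d.shape)
roi=(u>320)&(u<465)&(v>150)&(v<245)&(d>0)
# rim: height 50..66mm
m=roi&(abs(P[...,2]-.060)<.012)&(hsv[...,2]>120)&(hsv[...,1]<60)
xy=P[m][:,:2].astype(np.float32); print("rim",m.sum(),cv2.minAreaRect(xy), np.median(P[m][:,2]))
m=roi&(P[...,2]>.100)&(P[...,2]<.125)&(u<385)&(v<207)
xy=P[m][:,:2].astype(np.float32); print("casstop",m.sum(),cv2.minAreaRect(xy),xy.mean(0),np.median(P[m][:,2]))
r=roi&((hsv[...,0]<8)|(hsv[...,0]>172))&(hsv[...,1]>150)&(hsv[...,2]>80)
q=P[r]; print("red",r.sum(),q.mean(0),q.min(0),q.max(0), np.linalg.svd(q-q.mean(0))[2][0])
for nm,uv in dict(cone=(377,148),wc=(489,244),grey=(505,199),bal=(250,190),jar=(254,244)).items(): print(nm,P[uv[1],uv[0]].round(3))
z=np.load("/tmp/scene0.npz"); p2,d2=z["p"],z["d"]; P2=pts("scene",d2); h2=cv2.cvtColor(p2,cv2.COLOR_BGR2HSV); v,u=np.indices(d2.shape)
r=(u>295)&(u<345)&(v>100)&(v<160)&((h2[...,0]<8)|(h2[...,0]>172))&(h2[...,1]>150)&(d2>0)
q=P2[r]; print("red scene",r.sum(),q.mean(0),q.min(0),q.max(0))
m=(u>240)&(u<345)&(v>130)&(v<225)&(abs(P2[...,2]-.060)<.006)&(h2[...,2]>120)&(h2[...,1]<60)
print("rim scene",m.sum(),cv2.minAreaRect(P2[m][:,:2].astype(np.float32)))
```

```text
rim 732 ((0.5771629810333252, -0.18112199008464813), (0.30493810772895813, 0.1350405514240265), 78.20452880859375) 0.060657309325895824
casstop 386 ((0.5869424939155579, -0.10900307446718216), (0.03640267997980118, 0.06966765224933624), 74.7967529296875) [ 0.58650637 -0.10858419] 0.1126566986472072
red 428 [ 0.48340629 -0.16130015  0.18793499] [ 0.45089834 -0.35768685 -0.00331731] [ 0.51616769 -0.01668924  0.19452327] [-0.20160919 -0.97937698 -0.01320872]
cone [ 0.699 -0.141  0.097]
wc [ 0.442 -0.417  0.104]
grey [ 0.562 -0.491  0.034]
bal [0.597 0.2   0.069]
jar [0.453 0.187 0.087]
red scene 271 [ 0.49154563 -0.13635333  0.18388913] [ 0.45418867 -0.29839253  0.1737833 ] [ 0.51970219 -0.01288449  0.19018595]
rim scene 427 ((0.5912069082260132, -0.10678613185882568), (0.4533481001853943, 0.13707758486270905), 78.78398895263672)
```

```bash
cat >> h.py <<'E'
from scipy.spatial.transform import Rotation as Ro
C=np.array([.577,-.181]); YAW=-.206
X=np.array([np.cos(YAW),np.sin(YAW)]); Y=np.array([-X[1],X[0]])
def to(tx,ty,tipz,yaw=YAW):
    "slide+dr from measured pose to have fingertips at tray (tx,ty), height tipz, tool x along tray x, pointing down"
    s=arm.sense(); q=s["ee_rot"]; R=Ro.from_quat(np.r_[q[1:],q[0]])
    g=np.r_[C+tx*X+ty*Y,tipz+.173]
    G=Ro.from_matrix(np.c_[np.r_[X,0],np.r_[-Y,0],[0,0,-1.]])
    print("slide",R.inv().apply(g-s["tool_pos"]).round(4),"dr",(R.inv()*G).as_rotvec().round(4),"t",s["time_s"],"F",s["ft_force"].round(1))
    t=s["tool_pos"]; print("now tray",((t[:2]-C)@X).round(4),((t[:2]-C)@Y).round(4),"tipz",(t[2]-.173).round(4))
E
python3 -c "
from h import *
to(-.004,.128,.2)"
```

```text
slide [ 0.5652 -0.3184  0.0316] dr [-1.400e-03  1.000e-04  4.648e-01] t 0.1 F [ 0.6  0.2 -0.4]
now tray -0.3665 -0.41 tipz 0.2311
```

```bash
R='{"slide":[0.565,-0.318,0.0],"dr":[0,0,0.465],"claw":1}'; python3 -m creep '[{"slide":[0.565,-0.318,0.0],"dr":[0,0,0.465],"claw":1},{"slide":[0.565,-0.318,0.0],"dr":[0,0,0.465],"claw":1},{"slide":[0.565,-0.318,0.0],"dr":[0,0,0.465],"claw":1},{"slide":[0.565,-0.318,0.0],"dr":[0,0,0.465],"claw":1},{"slide":[0.565,-0.318,0.0],"dr":[0,0,0.465],"claw":1},{"slide":[0.565,-0.318,0.0],"dr":[0,0,0.465],"claw":1},{"slide":[0.565,-0.318,0.0],"dr":[0,0,0.465],"claw":1},{"slide":[0.565,-0.318,0.0],"dr":[0,0,0.465],"claw":1},{"slide":[0.565,-0.318,0.0],"dr":[0,0,0.465],"claw":1},{"slide":[0.565,-0.318,0.0],"dr":[0,0,0.465],"claw":1},{"slide":[0.565,-0.318,0.0],"dr":[0,0,0.465],"claw":1},{"slide":[0.565,-0.318,0.0],"dr":[0,0,0.465],"claw":1}]'
python3 -c "
from h import *
to(-.004,.128,.2)"
```

```text
time_s: 1.3
tool_pos: [0.5578, -0.0951, 0.4044]
ee_rot: [0.0, 0.995, -0.103, -0.0]
ft_force: [0.2, -0.4, -0.3]
finger_gap: 0.002
finger_force: 0.0
slide [ 0.0324 -0.0478  0.0313] dr [ 0.0002  0.0005 -0.    ] t 1.3 F [ 0.2 -0.4 -0.3]
now tray -0.0364 0.0802 tipz 0.2314
```

```bash
python3 -m creep '[{"slide":[0.03,-0.048,0],"dr":[0,0,0],"claw":1},{"slide":[0.03,-0.048,0],"dr":[0,0,0],"claw":1},{"slide":[0.03,-0.048,0.04],"dr":[0,0,0],"claw":1},{"slide":[0.03,-0.048,0.07],"dr":[0,0,0],"claw":1},{"slide":[0.03,-0.048,0.07],"dr":[0,0,0],"claw":1},{"slide":[0.03,-0.048,0.07],"dr":[0,0,0],"claw":1}]'
python3 - <<'E'
from h import *
to(-.004,.128,.098)
p,d=arm.snapshot("top"); q,e=arm.snapshot("scene")
cv2.imwrite("pics/b.png",np.vstack([cv2.resize(p[120:260,280:480],(600,420))[:300],cv2.resize(q[60:230,220:390],(600,600))[:300]]))
cv2.imwrite("pics/b2.png",np.hstack([cv2.resize(p[100:270,280:480],(400,340)),cv2.resize(q[60:230,200:400],(400,340))]))
E
```

```text
time_s: 1.9
tool_pos: [0.5959, -0.0565, 0.335]
ee_rot: [0.0, 0.995, -0.103, -0.0]
ft_force: [-0.3, -0.1, 0.1]
finger_gap: 0.004
finger_force: 0.0
slide [ 0.003  -0.0023  0.064 ] dr [ 0.0002  0.0008 -0.0007] t 1.9 F [-0.3 -0.1  0.1]
now tray -0.007 0.1257 tipz 0.162
```

View pics/b2.png

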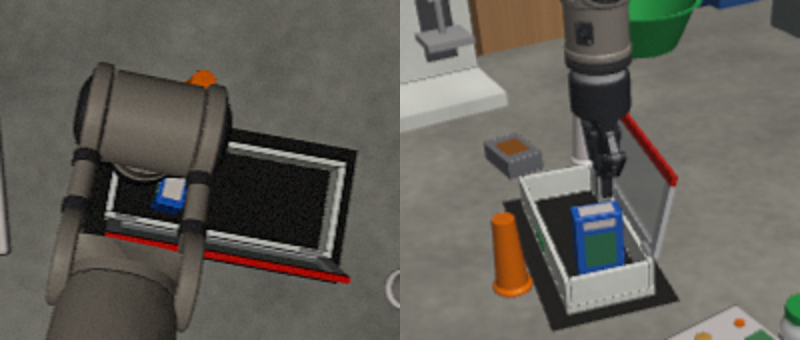

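Run:
```python
from h import *
print(proj("scene",[[.5959,-.0565,.162],[.587,-.109,.112]]))
```

```text
[[302.60228968 157.83772178]
 [297.2967554  163.7768533 ]]
```

The picture agrees with the projection: the tip shows at (302,158) in the full scene view, in front of the cassette, above its +y side. I'll descend and push.

```bash
python3 -m creep '[{"slide":[0.003,-0.001,0.03],"dr":[0,0,0],"claw":1},{"slide":[0.003,-0.001,0.064],"dr":[0,0,0],"claw":1},{"slide":[0.003,-0.001,0.064],"dr":[0,0,0],"claw":1},{"slide":[0.003,0.005,0.064],"dr":[0,0,0],"claw":1},{"slide":[0.003,0.01,0.064],"dr":[0,0,0],"claw":1},{"slide":[0.003,0.015,0.064],"dr":[0,0,0],"claw":1},{"slide":[0.003,0.019,0.064],"dr":[0,0,0],"claw":1},{"slide":[0.003,0.023,0.064],"dr":[0,0,0],"claw":1},{"slide":[0.003,0.027,0.064],"dr":[0,0,0],"claw":1},{"slide":[0.003,0.031,0.064],"dr":[0,0,0],"claw":1},{"slide":[0.003,0.031,0.064],"dr":[0,0,0],"claw":1}]'
python3 - <<'E'
from h import *
to(-.004,.128,.098)
q,e=arm.snapshot("scene")
cv2.imwrite("pics/c.png",cv2.resize(q[100:230,220:380],(640,520)))
E
```

```text
time_s: 3.1
tool_pos: [0.5923, -0.0876, 0.2706]
ee_rot: [0.0, 0.995, -0.103, -0.0]
ft_force: [-0.1, 0.8, 0.6]
finger_gap: -0.004
finger_force: 0.2
slide [ 0.0001 -0.0334 -0.0004] dr [ 0.0001  0.0001 -0.0007] t 3.1 F [-0.1  0.8  0.6]
now tray -0.0041 0.0946 tipz 0.0976
```

View pics/c.png

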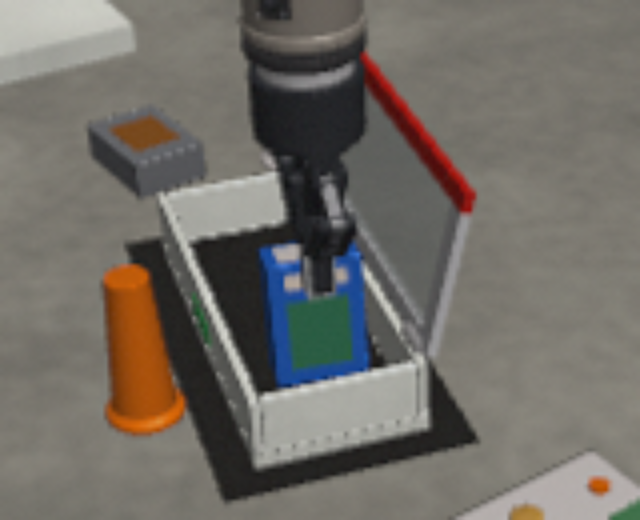

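The fingertips, at about (318,285) in the crop, touch the upper part of the cassette's near broad face, and it leans slightly. I'll keep pushing.

```bash
python3 -m creep '[{"slide":[0,0.005,0],"dr":[0,0,0],"claw":1},{"slide":[0,0.01,0],"dr":[0,0,0],"claw":1},{"slide":[0,0.015,0],"dr":[0,0,0],"claw":1},{"slide":[0,0.02,0],"dr":[0,0,0],"claw":1},{"slide":[0,0.025,0],"dr":[0,0,0],"claw":1},{"slide":[0,0.03,0],"dr":[0,0,0],"claw":1},{"slide":[0,0.035,0],"dr":[0,0,0],"claw":1},{"slide":[0,0.04,0],"dr":[0,0,0],"claw":1},{"slide":[0,0.04,0],"dr":[0,0,0],"claw":1},{"slide":[0,0.04,0],"dr":[0,0,0],"claw":1},{"slide":[0,0.04,0],"dr":[0,0,0],"claw":1}]'
python3 - <<'E'
from h import *
to(-.16,-.03,.25)
q,e=arm.snapshot("scene")
cv2.imwrite("pics/d.png",cv2.resize(q[100:230,220:380],(640,520)))
E
```

```text
time_s: 4.25
tool_pos: [0.5843, -0.1261, 0.2707]
ee_rot: [0.0, 0.995, -0.103, 0.0]
ft_force: [-1.0, 0.6, 0.5]
finger_gap: 0.003
finger_force: 0.0
slide [-0.1559  0.0853 -0.1523] dr [ 0. -0. -0.] t 4.25 F [-1.   0.6  0.5]
now tray -0.0041 0.0552 tipz 0.0977
```

View pics/d.png

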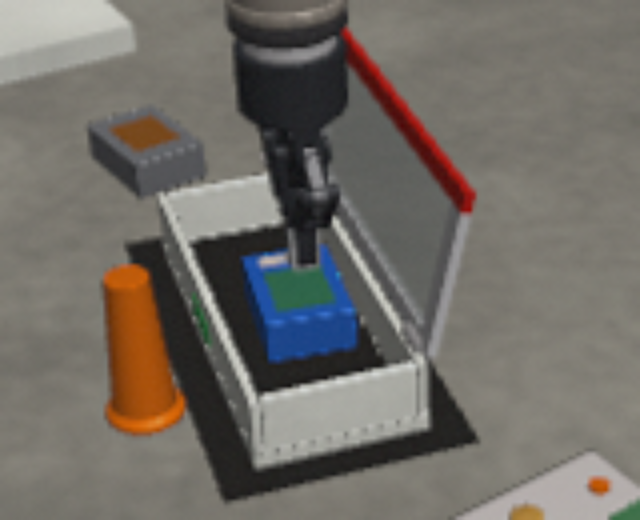

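The cassette has fallen and lies flat in the tray, its green window up at about (300,290) in the crop. I'll lift, then move behind the guard.

```bash
python3 -m creep '[{"slide":[0,0,-0.05],"dr":[0,0,0],"claw":1},{"slide":[0,0,-0.1],"dr":[0,0,0],"claw":1},{"slide":[0,0,-0.145],"dr":[0,0,0],"claw":1},{"slide":[0,0.02,-0.155],"dr":[0,0,0],"claw":1},{"slide":[-0.04,0.04,-0.155],"dr":[0,0,0],"claw":1},{"slide":[-0.08,0.06,-0.155],"dr":[0,0,0],"claw":1},{"slide":[-0.12,0.085,-0.155],"dr":[0,0,0],"claw":1},{"slide":[-0.156,0.085,-0.155],"dr":[0,0,0],"claw":1},{"slide":[-0.156,0.085,-0.155],"dr":[0,0,0],"claw":1},{"slide":[-0.156,0.085,-0.155],"dr":[0,0,0],"claw":1}]'
python3 - <<'E'
from h import *
to(-.16,-.03,.165)
q,e=arm.snapshot("scene"); P=pts("scene",e); h=cv2.cvtColor(q,cv2.COLOR_BGR2HSV); v,u=np.indices(e.shape)
def tr(w): return np.c_[(w[:,:2]-C)@X,(w[:,:2]-C)@Y,w[:,2]]
m=(u>270)&(u<318)&(v>150)&(v<195)&(h[...,0]>35)&(h[...,0]<135)&(h[...,1]>80)&(e>0)&(P[...,2]>.035)
w=tr(P[m]); top=w
c=top.mean(0); n=np.linalg.svd(top-c)[2][2]; print("cass top",len(w),c,np.percentile(w,[2,98],axis=0).round(3).tolist(),"normal",n)
r=(u>295)&(u<345)&(v>100)&(v<160)&((h[...,0]<8)|(h[...,0]>172))&(h[...,1]>150)&(e>0)
w=tr(P[r]); print("red",len(w),np.median(w,0),np.percentile(w,[3,97],axis=0).round(3).tolist())
E
```

```text
time_s: 5.3
tool_pos: [0.4139, -0.1774, 0.4263]
ee_rot: [0.0, 0.995, -0.103, 0.001]
ft_force: [-0.1, 0.5, 0.5]
finger_gap: 0.002
finger_force: 0.0
slide [0.0002 0.0001 0.0883] dr [ 0.0006 -0.0017 -0.0008] t 5.3 F [-0.1  0.5  0.5]
now tray -0.1604 -0.0299 tipz 0.2533
cass top 448 [-0.00647021  0.01741278  0.04660962] [[-0.043, -0.042, 0.037], [0.027, 0.056, 0.05]] normal [0.02560179 0.04147233 0.99881159]
red 267 [-0.09199499  0.03661007  0.18505427] [[-0.099, -0.128, 0.175], [-0.089, 0.15, 0.189]]
```

The cassette top is level, at z ≈ 0.048. The guard is still at about 1.8 rad. I'll go down behind the guard and push it to upright.

```bash
python3 -m creep '[{"slide":[0,0,0.045],"dr":[0,0,0],"claw":1},{"slide":[0,0,0.083],"dr":[0,0,0],"claw":1},{"slide":[0,0,0.083],"dr":[0,0,0],"claw":1},{"slide":[0.015,0,0.083],"dr":[0,0,0],"claw":1},{"slide":[0.03,0,0.083],"dr":[0,0,0],"claw":1},{"slide":[0.04,0,0.083],"dr":[0,0,0],"claw":1},{"slide":[0.048,0,0.083],"dr":[0,0,0],"claw":1},{"slide":[0.056,0,0.083],"dr":[0,0,0],"claw":1},{"slide":[0.064,0,0.083],"dr":[0,0,0],"claw":1},{"slide":[0.072,0,0.083],"dr":[0,0,0],"claw":1},{"slide":[0.075,0,0.083],"dr":[0,0,0],"claw":1},{"slide":[0.075,0,0.083],"dr":[0,0,0],"claw":1}]'
python3 - <<'E'
from h import *
to(-.0855,-.03,.171)
q,e=arm.snapshot("scene")
cv2.imwrite("pics/e.png",cv2.resize(q[80:230,220:400],(720,600)))
E
```

```text
time_s: 6.55
tool_pos: [0.4879, -0.193, 0.3426]
ee_rot: [0.0, 0.995, -0.103, 0.0]
ft_force: [0.1, 0.2, -0.1]
finger_gap: -0.005
finger_force: 0.0
slide [-0.0008  0.0001 -0.0014] dr [ 0.0001 -0.0004 -0.0001] t 6.55 F [ 0.1  0.2 -0.1]
now tray -0.0847 -0.0299 tipz 0.1696
```

View pics/e.png

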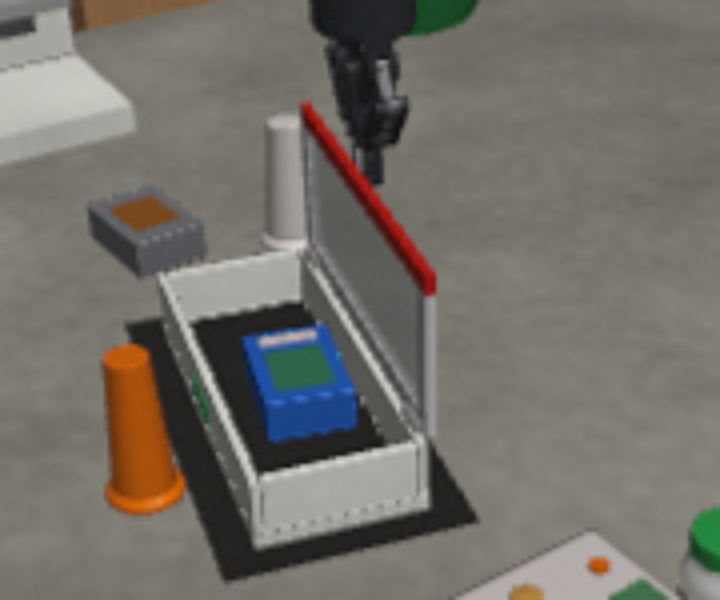

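The guard is now about upright, with its red edge from (305,108) to (430,285), and the cassette is flat. Next I follow the arc down.

```bash
python3 -m creep '[{"slide":[0.010,0,0],"dr":[0,0,0],"claw":1},{"slide":[0.02,0,0],"dr":[0,0,0],"claw":1},{"slide":[0.03,0,0.001],"dr":[0,0,0],"claw":1},{"slide":[0.04,0,0.003],"dr":[0,0,0],"claw":1},{"slide":[0.05,0,0.007],"dr":[0,0,0],"claw":1},{"slide":[0.06,0,0.012],"dr":[0,0,0],"claw":1},{"slide":[0.069,0,0.018],"dr":[0,0,0],"claw":1},{"slide":[0.078,0,0.025],"dr":[0,0,0],"claw":1},{"slide":[0.086,0,0.032],"dr":[0,0,0],"claw":1},{"slide":[0.0935,0,0.04],"dr":[0,0,0],"claw":1},{"slide":[0.0935,0,0.04],"dr":[0,0,0],"claw":1}]'
python3 - <<'E'
from h import *
to(.0325,-.03,.068)
q,e=arm.snapshot("scene")
cv2.imwrite("pics/f.png",cv2.resize(q[80:230,220:400],(720,600)))
E
```

```text
time_s: 7.7
tool_pos: [0.5795, -0.212, 0.3009]
ee_rot: [-0.0, 0.995, -0.103, -0.001]
ft_force: [-0.1, -0.3, 0.0]
finger_gap: -0.001
finger_force: 0.0
slide [0.0238 0.0002 0.0598] dr [-0.0005  0.0021 -0.    ] t 7.7 F [-0.1 -0.3  0. ]
now tray 0.0088 -0.0298 tipz 0.1279
```

View pics/f.png

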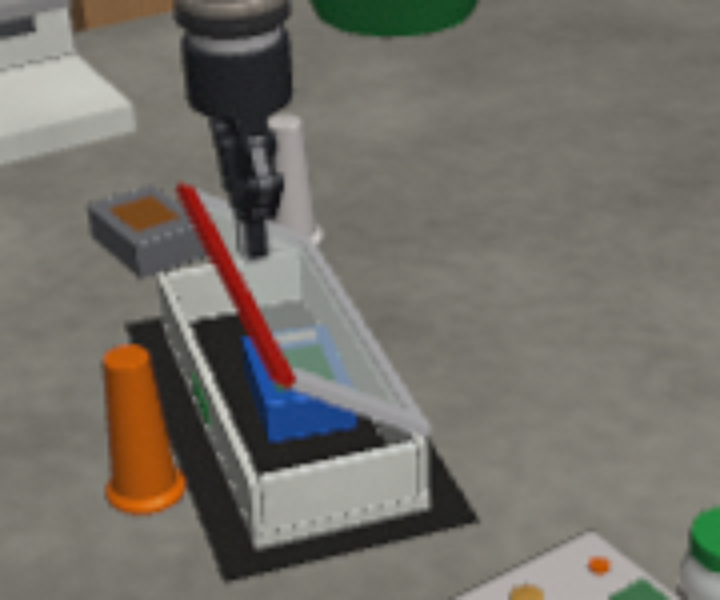

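The guard is at about 0.6 rad, its red edge from (183,188) to (288,382), and it follows the tip. Now I press it shut.

```bash
python3 -m creep '[{"slide":[0.006,0,0.009],"dr":[0,0,0],"claw":1},{"slide":[0.012,0,0.018],"dr":[0,0,0],"claw":1},{"slide":[0.017,0,0.028],"dr":[0,0,0],"claw":1},{"slide":[0.021,0,0.038],"dr":[0,0,0],"claw":1},{"slide":[0.023,0,0.046],"dr":[0,0,0],"claw":1},{"slide":[0.024,0,0.052],"dr":[0,0,0],"claw":1},{"slide":[0.024,0,0.056],"dr":[0,0,0],"claw":1},{"slide":[0.024,0,0.058],"dr":[0,0,0],"claw":1},{"slide":[0.024,0,0.059],"dr":[0,0,0],"claw":1},{"slide":[0.024,0,0.059],"dr":[0,0,0],"claw":1}]'
```

```text
time_s: 8.75
tool_pos: [0.6025, -0.2169, 0.2438]
ee_rot: [0.0, 0.995, -0.103, 0.0]
ft_force: [0.1, 0.4, -1.1]
finger_gap: 0.002
finger_force: 0.0
```

```bash
python3 -m creep '[{"slide":[0,0,0.001],"dr":[0,0,0],"claw":1},{"slide":[0,0,0.002],"dr":[0,0,0],"claw":1},{"slide":[0,0,0.003],"dr":[0,0,0],"claw":1},{"slide":[0,0,0.003],"dr":[0,0,0],"claw":1}]'
```

```text
time_s: 9.15
tool_pos: [0.6026, -0.2169, 0.2424]
ee_rot: [0.0, 0.995, -0.103, 0.001]
ft_force: [-2.7, 1.7, 9.0]
finger_gap: 0.001
finger_force: 4.8
```

```bash
python3 -m creep '[{"slide":[0,0,0.001],"dr":[0,0,0],"claw":1},{"slide":[0,0,0.001],"dr":[0,0,0],"claw":1},{"slide":[0,0,0.001],"dr":[0,0,0],"claw":1},{"slide":[0,0,-0.03],"dr":[0,0,0],"claw":1},{"slide":[0,0,-0.08],"dr":[0,0,0],"claw":1},{"slide":[0,0,-0.13],"dr":[0,0,0],"claw":1},{"slide":[-0.05,0,-0.18],"dr":[0,0,0],"claw":1},{"slide":[-0.1,0,-0.18],"dr":[0,0,0],"claw":1},{"slide":[-0.1,0,-0.18],"dr":[0,0,0],"claw":1},{"slide":[-0.1,0,-0.18],"dr":[0,0,0],"claw":1}]'
python3 - <<'E'
from h import *
q,e=arm.snapshot("scene"); P=pts("scene",e); h=cv2.cvtColor(q,cv2.COLOR_BGR2HSV); v,u=np.indices(e.shape)
r=(u>240)&(u<345)&(v>100)&(v<225)&((h[...,0]<4)|(h[...,0]>172))&(h[...,1]>180)&(e>0)&(P[...,2]>.04)
w=P[r]; w=np.c_[(w[:,:2]-C)@X,(w[:,:2]-C)@Y,w[:,2]]; w=w[w[:,0]<.075]; print(len(w),np.median(w,0),np.percentile(w,[3,97],axis=0).round(3).tolist())
cv2.imwrite("pics/g.png",cv2.resize(q[80:230,220:400],(720,600)))
E
```

```text
time_s: 10.15
tool_pos: [0.5029, -0.1959, 0.4224]
ee_rot: [0.001, 0.995, -0.103, 0.001]
ft_force: [0.7, 0.3, -0.3]
finger_gap: -0.001
finger_force: 0.0
261 [0.06094138 0.03642289 0.06865137] [[0.054, -0.128, 0.065], [0.068, 0.15, 0.071]]
```

View pics/g.png

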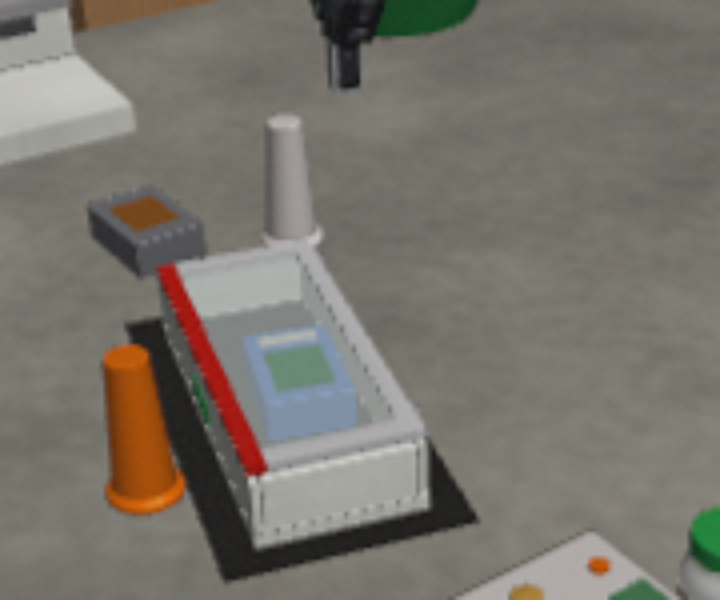

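The guard is level over the tray: its red edge lies on the far rim from (168,268) to (258,470), at z ≈ 0.069. The cassette is flat underneath and the arm is clear.

```bash
python3 -c "
from station import arm
print(arm.finish_job())"
```

```text
the job is handed in; nothing more can be done
None
```

The cassette lies flat on a broad face in the tray and the guard is fully shut over it; the job was handed in at about 10 s on the robot clock, but no verdict came back.

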